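# Hold the cleaned bush up with the tongs

## Robot

A 6-joint arm with a two-finger parallel gripper is mounted at the origin on a cart in front of the work surface, level with it; the furniture and walls round the work are solid. World frame = base frame: x ahead of the robot, y to its left, z up, the work surface at z = 0. Lengths are in mm, angles in rad, forces in N, time in s.
With the tool pointing down it reaches from about 350 to 725 mm from the base axis. Payload 4.3 kg.
Tool frame: the origin (TCP) lies between the finger pads, 19 mm behind the fingertips; this is the grasp point; z points along the fingers, y is the line along which they close (so a half turn about z gives the same grasp; the last joint's range is limited). The gripper opens to 85 mm and grips with 20 to 120 N. Pads are 22 mm wide; open, the fingers measure 114 mm over their backs; the gripper's body (76 mm by 85 mm) begins 54 mm behind the grasp point. The pads swing forward as they close: fully open they stand 13 mm farther back than shut.
Start: joints at [1.069, 0.377, 0.081, 1.274, 0, 1.46], TCP at [219.574, 531.462, 250.029] pointing down, gripper open.
Joint ranges: [-2.72, 2.72], [-0.84, 1.66], [-1.02, 1.22], [-1.77, 2.12], [-1.37, 1.28], [-3.14, 3.14]. Speed limits (rad/s): [2.57, 2.57, 3.14, 3.14, 3.14, 3.14].

## Interface

Orientations are given as a rotation vector (axis times angle).
In Python, from cell import sensors, viewer, workorder gives the robot as it stands. The module is installed in compiled form; this text tells all that it offers.
- The arm moves only by the tool jog_arm, never from a script. Its argument "moves" is text: rows parted by semicolons, each of 5 numbers parted by spaces: the opening, from -1 (shut) to 1 (fully open), then the shift along the world's x, y, z each as a share of 0.08 m, from -1 to 1, then the turn about the world's z as a share of pi rad, from -1 to 1. A call has 1 to 20 rows; each row shifts and turns the commanded pose from where the row before left it; what a row does not reach is not made up. A row lasts 1/12 s, in which the tool goes at most 41.7 mm and 7.16 degrees, less where a joint would pass 70% of its speed; a pose out of reach is approached as far as the arm can. A call with a number of a shift or a turn outside -1 to 1 is refused whole. A call with a gripper value outside its range is refused whole. The fingers move at their own pace and stop on an object; "grip_force" is the grip in N (left out, the last holds). Time passes only in rows, so rows that do not move let the fingers close. It gives the time, the measured TCP pose, the force, the opening and the grip force at its end, in the units of the state.
- sensors.get_state(): the state, without advancing time (a new reading comes with each control period).
- viewer.grab_frame(name): name is "scene" or "top" or "wrist"; returns a dict with "img" (480x640x3 uint8, red, green, blue), "range_z" (480x640 float32, mm along the optical axis (not along the pixel's ray), 0 where there is no reading), "K" (3x3 intrinsics, pixels), "camera_from_world" (4x4, takes a point from world to camera coordinates). Camera axes: x right, y down, z forward; pixel columns grow to the right and rows downward; lengths in mm; the calibration is good to about 2 mm. A picture is of the moment at which its call begins.
- workorder.job_done(): hands the job in; it is judged then, once.
The state is a dict: "clock": time; "joint_positions": joint angles; "qd": joint speeds; "joint_torque": joint torques, N m; "position": TCP position; "eef_rot": TCP orientation; "force": force on the tool from outside, world axes, zero at the start; "moment": the same for the moment, N m; "gripper_width": opening from 0.0 (shut) to 1.0 (fully open); "grasp_force": force on a finger pad.
Only numpy, scipy, OpenCV 4.12 (cv2) and the standard library are available. Lean on these libraries where they do the work, as an engineer would, in place of code of your own. Each camera call takes 0.05 s, during which the arm holds its last target. There are 200 camera calls.

## Task

Slide the small pan along the bench, without lifting it, from the painted ring it stands in until it stands wholly inside the other, empty ring; let go of it. Then take the spring tongs out of their stand, close them on the brass bush in the pan (never touch the clean bush with the fingers) and lift it. Finish while holding it still in the tongs over the pan, at least 5 cm above the bench, and leave the things at the back of the bench where they are.

Things in the scene. Friction and masses are not known exactly. Their poses are not given: they have to be found in the camera images.
- pan: loose round dark steel pan, 0.5 kg; rim 124 mm across and 22 mm high, foot 112 mm across, floor 4 mm thick. Origin: centre of its underside. Straight handle along its own -x, 57 to 155 mm from the origin, 14 mm wide (y), from 14 to 26 mm above the bench, roughly towards the robot; grip across its width from above, 110 mm from the origin. It starts in one of the two rings
- ring_a: ring painted flat on the bench, grey, inner diameter 152 mm, outer 164 mm, no height. Origin: its centre. It and ring_b look alike; the pan stands in one of them at the start, and the target is the other one
- ring_b: the other painted ring, same as ring_a. Origin: its centre
- bush: loose brass bush, an upright tube 26 mm in outer diameter, bore 16 mm (too narrow for the tools), 30 mm tall, 60 g, standing on the pan's floor. Origin: centre of its lower end
- stand: fixed aluminium stand, an open-topped upright box 42 x 80 mm (x, y) and 40 mm high, walls and floor 5 mm thick, on a base plate 70 x 104 mm. Origin: centre of its underside; the tongs stand loose in it, tips down
- tongs: spring tongs, 120 g, standing tips down in the stand, 129 mm tall. Origin: midway between the open tips, level with them; z up along the tongs, one arm at +y, one at -y. Squeeze them along y on the rubber finger plates outside the arms, 22 mm wide (x), 28 mm high, centred 84 mm above the origin: TCP there, fingers pointing down. Over the plates 55 mm when open, 44 mm when closed on the bush
- tongs_l: the tongs' arm at +y. Origin: the hinge, 120 mm above the tongs' origin. A spring opens the arms, which move together; at the plates it takes about 5 N to begin squeezing, 8 N when closed on the bush. Squeezed to 52 mm over the plates the tongs are held securely to carry, jaws still open; a squeeze of 40 N grips the bush firmly
- tongs_r: the tongs' arm at -y. Origin: the hinge. Jaws: rubber blocks at the very tips of both arms, 24 mm wide (x), 26 mm high, 50 mm apart when open (62 mm over their outsides), parallel when closed on the 26 mm bush; each 1 mm off the width over the plates takes about 2.2 mm off the gap between the jaws
- gaffer_roll: bystander: large black roll of tape lying flat, 125 mm across, 48 mm high. Origin: centre of its underside
- pvc_tape: bystander: small roll of tape lying flat, 57 mm across, 19 mm high. Origin: centre of its underside
- marker: bystander: marker pen lying down, 135 mm long, 17 mm thick. Origin: centre of its underside
Mind the look-alikes: they are no part of the job. Several things have the shape of the bush; the one meant has the colours described above.

How it is judged (in metres and radians):
On the way, in this order (a step that is already met when the one before it is completed fails the run):
1. the pan has been slid into the empty ring and let go, bush still in it, tongs still in their stand (horizontal distance between pan and ring_b below 0.022 m and linear speed of pan below 0.02 m/s and contact force between the fingers and pan below 0.1 N and horizontal distance between bush and pan below 0.05 m and height (world z) of bush below 0.02 m and horizontal distance between tongs and stand below 0.03 m and height (world z) of tongs below 0.03 m), for 0.2 s.
2. the tongs have been lifted out of the stand by the fingers (contact force between the fingers and tongs above 1 N and height (world z) of tongs above 0.05 m and contact force between tongs and bush below 0.1 N), for 0.2 s.
3. both jaws of the tongs grip the bush and it is off the pan (contact force between each of tongs_l, tongs_r and bush above 0.5 N and contact force between pan and bush below 0.05 N and height (world z) of bush above 0.03 m), for 0.2 s.
At the end, for the whole second after the job is handed in: Bush still (<3 cm/s), over 0.5 N from each jaw, fingers on the tongs (>1 N), its lower end >50 mm above the bench and within 62 mm of the pan's axis; nothing else touches it; tongs clear of pan and stand; pan flat on the bench within 22 mm of the centre of the ring that was empty (height (world z) of bush above 0.05 m and linear speed of bush below 0.03 m/s and contact force between each of tongs_l, tongs_r and bush above 0.5 N and contact force between the fingers and tongs above 1 N and contact force between each of the fingers, pan and bush below 0.05 N and contact force between each of pan, stand and tongs below 0.05 N and horizontal distance between bush and pan below 0.062 m and horizontal distance between pan and ring_b below 0.022 m and height (world z) of pan below 0.005 m and angle between pan's own z axis and vertical below 0.05 rad); the arm keeps its last pose, push and grip.
It fails at once if the pan is lifted (more than 8 mm) or tipped (more than 0.12 rad) (height (world z) of pan above 0.008 m or angle between pan's own z axis and vertical above 0.12 rad).
It fails at once if the fingers touch the bush (contact force between the fingers and bush above 0.3 N).
It fails at once if a bystander is moved more than 30 mm (distance of any of gaffer_roll, pvc_tape, marker from where it was at the start of the episode above 0.03 m).
It also fails if it takes over 58 s, if anything falls off the work surface, if the arm or the gripper's body presses on something with over 40 N, if the wrist force passes 120 N, or if a joint passes its speed limit or range.

## Working session

There is one attempt and no reset: what is moved stays moved. The work goes in short steps, Python scripts to look and compute and a tool call to move; the robot and the scene stay as the last step left them, time stands still between calls to the robot, and variables do not carry over. Pictures are saved under pics/ and viewed, at most 10 in all, crops included, and the job is handed in when it is done.

Besides the shell and the picture viewer there is one more tool, called after "Request:" as a command line: name --argument value ..., lists and objects as JSON in quotes. jog_arm: Moves the arm, as the interface text tells. Shift numbers are shares of 0.08 m and turn numbers shares of pi rad, none past 1 either way. Its arguments: {"type":"object","properties":{"moves":{"type":"string"},"grip_force":{"type":"number"}},"required":["moves"]}

```bash
mkdir -p pics; cat > h.py <<'E'
import numpy as np, cv2
from cell import sensors, viewer, workorder
def grab(n,tag):
    f=viewer.grab_frame(n); np.savez(f'pics/{tag}.npz',**f)
    cv2.imwrite(f'pics/{tag}.png',f['img'][:,:,::-1]); return f
def load(tag): return dict(np.load(f'pics/{tag}.npz'))
def ray(f,uv,z):
    uv=np.atleast_2d(uv).astype(float); T=f['camera_from_world']; R,t=T[:3,:3],T[:3,3]
    c=-R.T@t; d=(np.linalg.inv(f['K'])@np.c_[uv,np.ones(len(uv))].T).T@R
    s=(z-c[2])/d[:,2]; return c+d*s[:,None]
def cloud(f):
    v,u=np.mgrid[:480,:640]; z=f['range_z'].astype(float)
    p=np.stack([u*z,v*z,z],-1)@np.linalg.inv(f['K']).T
    T=f['camera_from_world']; return (p-T[:3,3])@T[:3,:3]
E
python3 - <<'E'
from h import *
for n in('scene','top'):
    f=grab(n,n+'0'); T=f['camera_from_world']; print(n,-T[:3,:3].T@T[:3,3])
a=np.hstack([cv2.imread('pics/scene0.png'),cv2.imread('pics/top0.png')])
print(sensors.get_state())
E
```

```text
scene [ -22.50521064 -428.04779781  599.06012225]
top [ 534.41269672  152.32080293 1115.74534125]
{'clock': 0.1, 'joint_positions': array([1.06871181e+00, 3.78043985e-01, 7.98103027e-02, 1.27440884e+00,
       4.39155646e-05, 1.46049719e+00]), 'qd': array([-0.00078541, -0.00218344,  0.00460202,  0.00050398,  0.00084905,
        0.00092843]), 'joint_torque': array([ 8.04373267e-04, -4.64694142e+01,  2.70581979e+01,  1.20472658e-02,
       -1.59311139e-04, -9.23860796e-06]), 'position': array([219.28087728, 530.96790311, 249.14313639]), 'eef_rot': array([-6.11369947e-01, -3.08091940e+00,  2.74380329e-03]), 'force': array([-0.27422402,  0.07516001, -0.97141258]), 'moment': array([-0.00933952,  0.016141  , -0.02671334]), 'grasp_force': 0.0, 'gripper_width': 1.0015152948092125}
```

View pics/top0.png

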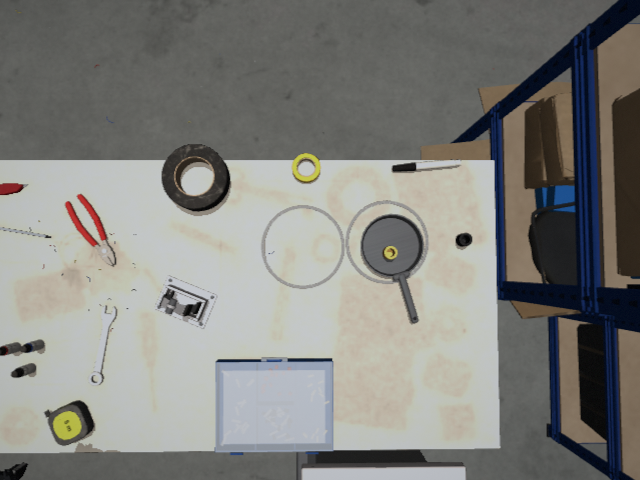

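View pics/scene0.png

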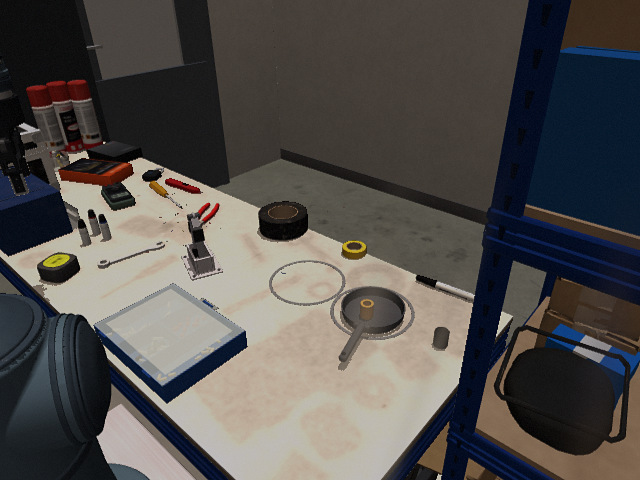

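Top view: the pan is in the right ring at (392,245), with its handle running to (414,320). The empty ring is at (302,246) and the stand with tongs at (185,302). Candidates for the bush are brass in the pan (391,253), a dark tube (463,240), and grey cylinders at left (10,349), (35,346), (24,370). I choose the brass one. The scene view agrees: brass at (367,308), dark tube at (441,337).

```bash
python3 - <<'E'
from h import *
f=load('top0'); img=f['img'].astype(int); hsv=cv2.cvtColor(f['img'],cv2.COLOR_RGB2HSV)
P=cloud(f)
def circ(z,cen,r0,r1,dark):
    # fit circle to world points of dark pixels in an annulus
    v,u=np.mgrid[:480,:640]; W=ray(f,np.c_[u.ravel(),v.ravel()],z)
    m=(dark.ravel()); c=ray(f,cen,z)[0,:2]
    for _ in range(8):
        d=np.hypot(*(W[:,:2]-c).T); k=m&(d>r0)&(d<r1)
        A=np.c_[2*W[k,:2],np.ones(k.sum())]; s=np.linalg.lstsq(A,(W[k,:2]**2).sum(1),rcond=None)[0]; c=s[:2]
    return c,np.sqrt(s[2]+c@c),k.sum()
g=f['img'].mean(2); grey=(g<185)&(g>90)&(hsv[...,1]<40)
print('ringB',circ(0,(302,246),70,88,grey)); print('ringA',circ(0,(387,242),74,88,grey))
# pan mask
dark=((g<110)&(hsv[...,1]<70)).astype(np.uint8); n,l,st,ce=cv2.connectedComponentsWithStats(dark)
k=l[230,380]; m=(l==k).astype(np.uint8); print('pan blob',st[k])
op=cv2.morphologyEx(cv2.morphologyEx(m,cv2.MORPH_CLOSE,np.ones((25,25))),cv2.MORPH_OPEN,cv2.getStructuringElement(cv2.MORPH_ELLIPSE,(31,31)))
c=max(cv2.findContours(op,0,1)[0],key=cv2.contourArea); pc,pr=cv2.minEnclosingCircle(c); M=cv2.moments(c)
q=(M['m10']/M['m00'],M['m01']/M['m00']); pan=ray(f,q,18)[0]; print('pan px',pc,pr,q,'world',pan)
h=m&~cv2.dilate(op,np.ones((7,7))); ys,xs=np.nonzero(h); W=ray(f,np.c_[xs,ys],26); W=W[np.hypot(*(W-pan)[:,:2].T)<165]
print('handle n',len(W),'far',np.hypot(*(W-pan)[:,:2].T).max())
vx,vy,x0,y0=cv2.fitLine(W[:,:2].astype(np.float32),2,0,.01,.01).ravel(); print('handle dir',vx,vy,'pt',x0,y0,'from centre ang',np.degrees(np.arctan2(y0-pan[1],x0-pan[0])),'line',np.degrees(np.arctan2(vy,vx)))
# bush
b=((hsv[...,0]>15)&(hsv[...,0]<35)&(hsv[...,1]>90)); b[:235]=0;b[270:]=0;b[:,:370]=0;b[:,412:]=0
ys,xs=np.nonzero(b); (bc,br)=cv2.minEnclosingCircle(np.c_[xs,ys].astype(np.float32)); print('bush',bc,br,ray(f,bc,34)[0])
# stand
k=(np.abs(P[...,2]-100)<400)
R=P[262:340,140:225]; hi=R[...,2]; 
for lo,h2 in((2,12),(30,48),(60,100),(105,125),(125,150)):
    s=R[(hi>lo)&(hi<h2)]; print(lo,h2,len(s),s.mean(0) if len(s) else'', s.min(0) if len(s) else'', s.max(0) if len(s) else'')
crop=f['img'][262:342,140:230,::-1]; crop2=f['img'][205:285,350:440,::-1]
cv2.imwrite('pics/c1.png',cv2.resize(np.hstack([crop,crop2]),None,fx=4.4,fy=4.4,interpolation=cv2.INTER_CUBIC))
E
```

```text
ringB (array([577.05406908, 155.66127572]), np.float64(79.32353780749575), np.int64(1090))
ringA (array([584.89014613,  -9.22755551]), np.float64(79.92229861993988), np.int64(1247))
pan blob [ 361  215   63  108 3349]
pan px (391.5, 247.0) 32.73005676269531 (391.8626382697705, 246.03973364151668) world [576.5716929  -16.80607462  18.        ]
handle n 341 far 152.21851228908696
handle dir 0.95914 0.28293195 pt 469.25055 -46.441166 from centre ang -164.56332398859934 line 16.43527
bush (389.7631530761719, 252.6052703857422) 7.247691631317139 [563.41874326 -10.18102265  34.        ]
2 12 1138 [472.88042341 385.25709633   4.04362492] [397.73890963 309.37322309   2.00103888] [547.50384043 473.27650975  11.89768893]
30 48 307 [473.46843477 376.7907932   38.10107406] [437.31680721 341.07355481  30.12634873] [503.65872483 428.98481792  47.73430832]
60 100 72 [466.8150224  370.74384306  86.11558695] [450.76525392 356.93496314  60.4696425 ] [490.36770922 409.45759458  99.96499383]
105 125 164 [469.63525836 382.59245826 115.47560593] [456.46461469 361.91561051 105.02416036] [488.01419729 407.81260004 124.90353864]
125 150 116 [470.5979263  384.14593198 129.55567204] [457.88851817 374.92741285 125.00035877] [483.79093963 394.11951109 134.96540557]
```

View pics/c1.png

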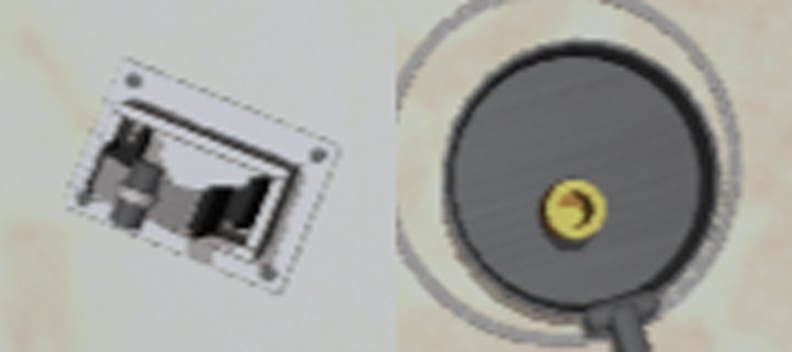

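The crop confirms it: the brass bush with its open bore stands in the pan, and the tongs stand in the stand with their jaw axis along the stand's long side. I'm moving above the handle now.

Request:
jog_arm --moves "0.6 0.08 -0.18 0 0.0107;0.6 0.1575 -0.361 0 0.0107;0.6 0.1575 -0.361 0 0.0107;0.6 0.1575 -0.361 0 0.0107;0.6 0.1575 -0.361 0 0.0107;0.6 0.1575 -0.361 0 0.0107;0.6 0.1575 -0.361 0 0.0107;0.6 0.1575 -0.361 0 0.0107;0.6 0.1575 -0.361 0 0.0107;0.6 0.1575 -0.361 -0.1 0.0107;0.6 0.1575 -0.361 -0.1 0.0107;0.6 0.1575 -0.361 -0.1 0.0107;0.6 0.1575 -0.361 -0.1 0.0107;0.6 0.1575 -0.361 -0.1 0.0107;0.6 0.1575 -0.361 -0.1 0.0107;0.6 0.1575 -0.361 -0.1 0.0107;0.6 0.1575 -0.361 -0.1 0.0107;0.6 0.1575 -0.361 -0.1 0.0107;0.6 0.1575 -0.361 -0.1 0.0107;0.6 0.08 -0.18 -0.1 0.0107"

```text
clock: 1.77
position: [460.4, -20.2, 161.5]
eef_rot: [-0.437, 3.11, -0.002]
force: [1.1, -0.6, 0.1]
gripper_width: 0.8
grasp_force: 0.0
```

Request:
jog_arm --moves "0 0 0 0 0;0 0 0 0 0"

```text
clock: 1.93
position: [458.4, -17.5, 161.3]
eef_rot: [0.435, -3.109, -0.002]
force: [0.5, -0.1, -0.2]
gripper_width: 0.53
grasp_force: 0.0
```

```bash
python3 - <<'E'
from h import *
f=grab('wrist','w1'); s=sensors.get_state(); print(s['clock'],s['position'],s['eef_rot'],s['joint_positions'])
T=f['camera_from_world']; print(-T[:3,:3].T@T[:3,3],T[2,:3])
E
```

```text
1.9833 [458.38701714 -16.80116592 161.74500321] [ 4.37375499e-01 -3.10948681e+00 -1.79925677e-03] [-1.75480701e-01  1.96386382e-01 -4.02485069e-01  9.73702179e-01
  6.25809139e-04 -4.54964547e-01]
[385.5433837  -38.76491161 286.53425098] [ 0.2844865   0.08165836 -0.95519597]
```

View pics/w1.png

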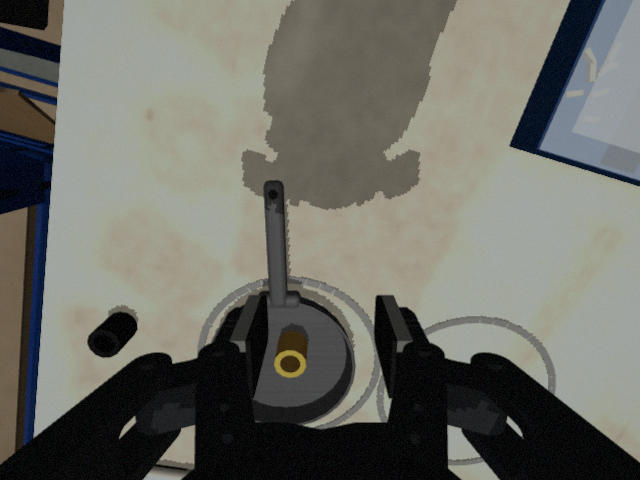

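The wrist view shows the handle from (273,185) to (278,300), the brass bush at (291,360), the black look-alike at (112,333), and the empty ring at lower right.

```bash
python3 - <<'E'
from h import *
f=load('w1'); g=f['img'].mean(2)
m=g<115; m[:, :255]=0; m[:,300:]=0; m[:188]=0; m[285:]=0
n,l,st,ce=cv2.connectedComponentsWithStats(m.astype(np.uint8)); k=1+st[1:,4].argmax(); ys,xs=np.nonzero(l==k); print(st[k])
mid=[(np.median(xs[ys==y]),y) for y in range(200,280,2)]
W=ray(f,mid,24)[:,:2]
vx,vy,x0,y0=cv2.fitLine(W.astype(np.float32),2,0,.01,.01).ravel(); print('ang',np.degrees(np.arctan2(vy,vx)),x0,y0,W[0],W[-1])
tip=ray(f,(273,182),26)[0]; print('tip',tip)
d=np.array([vx,vy])*np.sign(vx); p=np.array([x0,y0]); t=(tip[:2]-p)@d; print('grip pt',p+d*(t+45),'pan centre',p+d*(t+155))
P=cloud(f)[l==k]; print('depth handle z',np.median(P,0))
E
```

```text
[ 255  188   45   97 2592]
ang 15.638153 470.77463 -47.880943 [441.48937051 -53.0634388 ] [499.87224016 -37.34433522]
tip [429.992161   -60.77310024  26.        ]
grip pt [472.94321119 -47.27390694] pan centre [578.87136876 -17.62218135]
depth handle z [465.22276423 -48.47696266  26.21130232]
```

Request:
jog_arm --moves "0 0.085 -0.19 -0.1 0;0 0.085 -0.19 -0.2 0;0 0 0 -0.3 0;0 0 0 -0.3 0;0 0 0 -0.2 0;0 0 0 -0.1 0;0 0 0 0 0;0 0 0 0 0" --grip_force 30

```text
clock: 2.65
position: [472.7, -46.8, 66.5]
eef_rot: [0.441, -3.11, -0.0]
force: [0.9, -0.3, -0.4]
gripper_width: 0.497
grasp_force: 0.0
```

Request:
jog_arm --moves "0 0 0 -0.2 0;0 0 0 -0.2 0;0 0 0 -0.08 0;0 0 0 -0.05 0;0 0 0 0 0"

```text
clock: 3.07
position: [472.8, -47.4, 23.9]
eef_rot: [-0.44, 3.111, 0.0]
force: [-0.1, 0.5, -0.7]
gripper_width: 0.498
grasp_force: 0.0
```

Request:
jog_arm --moves "-0.4 0 0 0 0;-0.5 0 0 0 0;-0.6 0 0 0 0;-0.7 0 0 0 0;-0.8 0 0 0 0;-0.8 0 0 0 0;-0.8 0 0 0 0;-0.8 0 0 0 0"

```text
clock: 3.73
position: [473.4, -47.8, 24.2]
eef_rot: [-0.439, 3.11, -0.001]
force: [-1.3, 0.1, 6.4]
gripper_width: 0.162
grasp_force: 30.1
```

Request:
jog_arm --moves "-0.8 0 0 0.008 0;-0.8 0 0 0 0"

```text
clock: 3.9
position: [473.3, -47.6, 24.4]
eef_rot: [-0.439, 3.11, 0.0]
force: [1.0, 0.2, 2.9]
gripper_width: 0.155
grasp_force: 29.9
```

Request:
jog_arm --moves "-0.8 0 0.03 0 0;-0.8 0 0.06 0 0;-0.8 0 0.09 0 0;-0.8 0 0.11 0 0;-0.8 0 0.11 0 0;-0.8 0 0.11 0 0;-0.8 0 0.11 0 0;-0.8 0 0.11 0 0;-0.8 0 0.11 0 0;-0.8 0 0.11 0 0"

```text
clock: 4.73
position: [473.0, 27.4, 24.4]
eef_rot: [0.436, -3.111, 0.006]
force: [0.2, -6.2, 4.4]
gripper_width: 0.154
grasp_force: 30.1
```

Request:
jog_arm --moves "-0.8 0 0.11 0 0;-0.8 0 0.11 0 0;-0.8 0 0.11 0 0;-0.8 0 0.11 0 0;-0.8 0 0.11 0 0;-0.8 0 0.11 0 0;-0.8 0 0.11 0 0;-0.8 0 0.11 0 0;-0.8 0 0.11 0 0;-0.8 0 0.09 0 0;-0.8 0 0.07 0 0;-0.8 0 0.04 0 0;-0.8 0 0.02 0 0;-0.8 0 0 0 0;-0.8 0 0 0 0;-0.8 0 0 0 0"

```text
clock: 6.07
position: [472.8, 124.2, 24.4]
eef_rot: [0.437, -3.111, 0.004]
force: [-0.9, -4.6, 4.4]
gripper_width: 0.155
grasp_force: 30.3
```

```bash
python3 - <<'E'
from h import *
f=grab('top','top1'); cv2.imwrite('pics/c2.png',cv2.resize(f['img'][190:350,230:440,::-1],None,fx=3.5,fy=3.5))
E
```

```text
(no output)
```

View pics/c2.png

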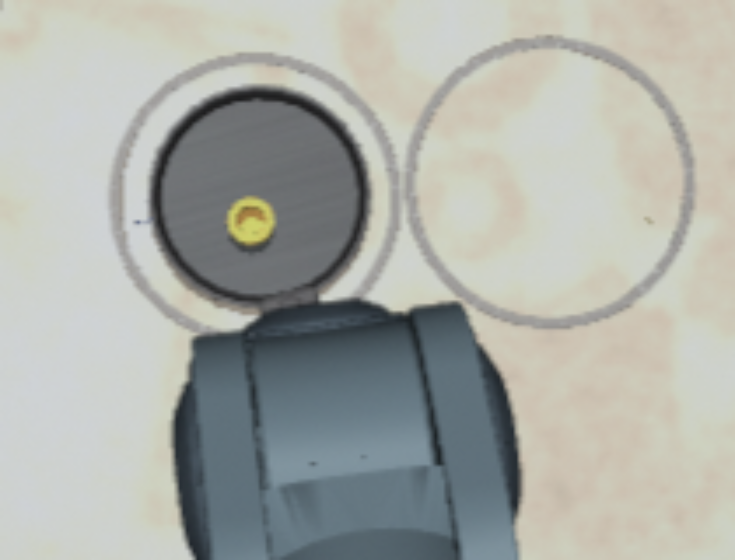

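The pan, at (260,193), sits inside the left ring, centred at (255,195), with the bush still in it. Releasing and heading for the tongs.

Request:
jog_arm --moves "-0.5 0 0 0 0;-0.3 0 0 0 0;0 0 0 0 0;0 0 0 0 0;0 0 0 0 0;0 0 0 0 0;0 0 0 0.15 0;0 0 0 0.3 0;0.5 0 0 0.4 0;0.9 0 0 0.4 0;0.9 0 0 0.4 0;0.9 0 0 0.2 0;0.9 0 0 0.1 0;0.9 0 0 0 0"

```text
clock: 7.28
position: [474.1, 125.5, 182.0]
eef_rot: [-0.439, 3.107, 0.0]
force: [0.2, -0.6, -1.0]
gripper_width: 0.947
grasp_force: 0.0
```

Request:
jog_arm --moves "0.9 0 0.1 0 -0.017;0.9 0 0.2 0 -0.017;0.9 0 0.3 0 -0.017;0.9 0 0.3 0 -0.017;0.9 0 0.3 0 -0.017;0.9 0 0.3 0 -0.017;0.9 0 0.2 0 -0.017;0.9 0 0.1 0 -0.017;0.9 0 0.05 0 -0.017;0.9 0 0 0 -0.017;0.9 0 0 0 -0.017;0.9 0 0 0 -0.017;0.9 0 0 0 0;0.9 0 0 0 0"

```text
clock: 8.45
position: [471.8, 272.8, 178.4]
eef_rot: [-0.56, -3.089, 0.003]
force: [-0.2, -0.4, -1.0]
gripper_width: 0.95
grasp_force: 0.0
```

```bash
python3 - <<'E'
from h import *
s=sensors.get_state(); print(s['clock'],s['position'],s['eef_rot'])
f=grab('wrist','w2'); grab('top','top2'); grab('scene','sc2')
P=cloud(f)
for lo,h2 in((30,50),(60,100),(100,126),(126,140)):
    m=(P[...,2]>lo)&(P[...,2]<h2)&(abs(P[...,0]-472)<70)&(abs(P[...,1]-385)<70)&(f['range_z']>0)
    q=P[m]; print(lo,h2,len(q)); 
    if len(q)>20: print(np.median(q,0),q.min(0),q.max(0))
E
```

```text
8.45 [471.77453357 272.82556833 178.44831486] [-5.60438739e-01 -3.08850712e+00  2.54306469e-03]
30 50 2504
[460.98042851 363.27912975  40.58442924] [435.87627657 338.82837165  30.02517738] [491.51089115 427.72966372  49.91141318]
60 100 1012
[461.31418853 360.4248524   85.62827125] [450.09083699 354.39044717  60.00155191] [478.41438598 411.04435592  99.96485342]
100 126 2138
[464.22552185 369.51869909 115.19622925] [450.69492855 356.23344821 100.01188702] [488.63624945 409.88486899 125.96832562]
126 140 1669
[468.16433146 381.40531661 131.26104688] [455.61981362 372.71236937 126.003625  ] [482.95257618 393.15803819 135.64576012]
```

View pics/w2.png

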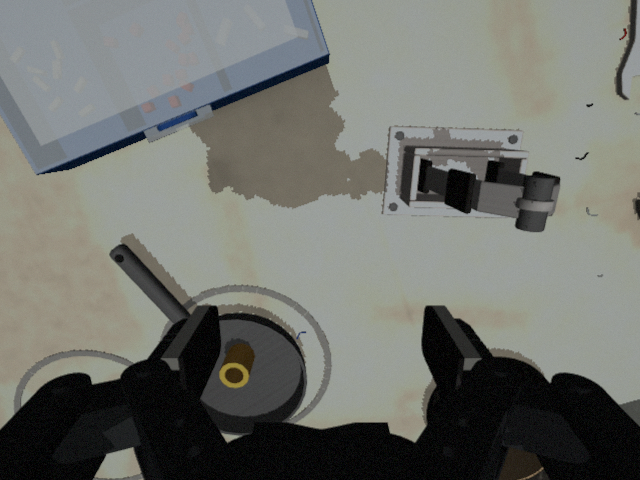

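The wrist view shows the tongs' hinge hub at (537,200), the stand's base screws at (399,136), (513,140) and (393,207), and the pan with its bush at lower left, undisturbed.

```bash
python3 - <<'E'
from h import *
T=load('top0'); W=load('w2')
s=np.array([(133,80),(318,155),(83,198),(267,272)])/4.4+[140,262]
p=ray(T,s,4); print('stand top',p.mean(0)[:2],[np.degrees(np.arctan2(*(p[a]-p[b])[[1,0]])) for a,b in((0,1),(2,3))])
w=ray(W,[(399,136.5),(513,140),(393,207)],4); print('stand wrist',((w[1]+w[2])/2)[:2],np.degrees(np.arctan2(*(w[1]-w[0])[[1,0]])),w[:,:2].tolist())
for n,f in(('top',load('top2')),('wrist',W)):
    P=cloud(f)
    for lo,hi in((128,138),(76,102)):
        m=(P[...,2]>lo)&(P[...,2]<hi)&(abs(P[...,0]-470)<45)&(abs(P[...,1]-384)<45)&(f['range_z']>0)
        q=P[m][:,:2].astype(np.float32); r=cv2.minAreaRect(q); print(n,lo,hi,len(q),r,q.mean(0))
E
python3 - <<'E'
import sys; sys.path.insert(0,'.')
import os; os.chdir('.')
from h import *
f=load('w2'); t=load('top2'); s=load('sc2')
a=cv2.resize(f['img'][110:240,370:580,::-1],(400,248)); b=cv2.resize(t['img'][262:342,140:230,::-1],(400,300)); c=cv2.resize(s['img'][200:290,160:240,::-1],(400,450))
o=np.zeros((550,800,3),np.uint8); o[:248,:400]=a;o[250:550,:400]=b;o[:450,400:]=c; cv2.imwrite('pics/c3.png',o)
E
```

```text
stand top [469.48901022 384.12537626] [np.float64(67.78296725200306), np.float64(67.95519877414232)]
stand wrist [471.41656027 384.01658808] 67.66266475959269 [[428.5771250556382, 353.2992152047698], [462.4744705127423, 435.79632221836107], [480.35865002651826, 332.2368539491253]]
top 128 138 0 ((0.0, 0.0), (0.0, 0.0), 0.0) [nan nan]
top 76 102 0 ((0.0, 0.0), (0.0, 0.0), 0.0) [nan nan]
wrist 128 138 1471 ((469.661865234375, 382.5946044921875), (16.28020477294922, 26.077308654785156), 66.57323455810547) [468.83636 382.02478]
wrist 76 102 820 ((469.47259521484375, 382.3616638183594), (53.1641731262207, 21.753082275390625), 67.72610473632812) [460.33795 363.55838]<stdin>:10: RuntimeWarning: Mean of empty slice.
  ret = um.true_divide(
```

View pics/c3.png

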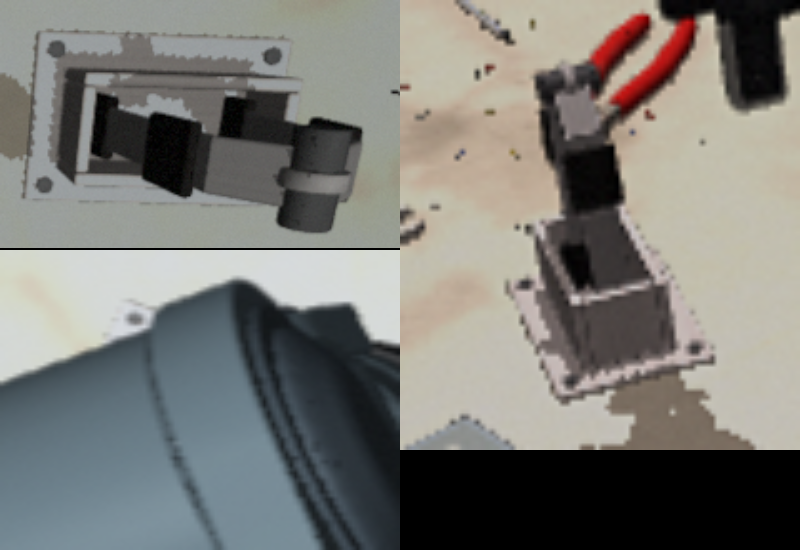

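The crops show the tongs upright in the stand, with the hub and both finger plates visible. Their centre is about (469.6,382.8) and their yaw about 67.7°.

Request:
jog_arm --moves "1 -0.025 0.1 0 -0.0097;1 0 0.2 0 0;1 0 0.3 0 0;1 0 0.3 0 0;1 0 0.25 0 0;1 0 0.15 0 0;1 0 0.075 0 0;1 0 0 0 0;1 0 0 0 0;1 0 0 0 0"

```text
clock: 9.43
position: [470.8, 382.2, 180.2]
eef_rot: [-0.611, -3.081, 0.001]
force: [0.2, 0.3, 0.0]
gripper_width: 1.001
grasp_force: 0.0
```

Request:
jog_arm --moves "1 -0.015 0.008 -0.15 0;1 0 0 -0.25 0;1 0 0 -0.25 0;1 0 0 -0.2 0;1 0 0 -0.15 0;1 0 0 -0.1 0;1 0 0 -0.04 0;1 0 0 0 0;1 0 0 0 0" --grip_force 20

```text
clock: 10.18
position: [470.0, 383.8, 89.8]
eef_rot: [0.611, 3.081, 0.001]
force: [0.8, -1.0, 0.6]
gripper_width: 1.004
grasp_force: 0.0
```

Request:
jog_arm --moves "0.7 0 0 0 0;0.5 0 0 0 0;0.4 0 0 0 0;0.3 0 0 0 0;0.25 0 0 0 0;0.22 0 0 0 0;0.22 0 0 0 0;0.22 0 0 0 0;0.22 0 0 0 0;0.22 0 0 0 0"

```text
clock: 11.02
position: [470.2, 384.3, 90.0]
eef_rot: [0.61, 3.081, 0.002]
force: [-0.5, -0.3, 5.5]
gripper_width: 0.607
grasp_force: 8.6
```

Request:
jog_arm --moves "0.22 0 0 0.05 0;0.22 0 0 0.1 0;0.22 0 0 0.15 0;0.22 0 0 0.2 0;0.22 0 0 0.2 0;0.22 0 0 0.2 0;0.22 0 0 0.15 0;0.22 0 0 0.1 0;0.22 0 0 0.05 0;0.22 0 0 0 0;0.22 0 0 0 0;0.22 0 0 0 0"

```text
clock: 12.02
position: [469.0, 383.5, 184.0]
eef_rot: [-0.61, -3.08, 0.002]
force: [-0.2, 0.2, -0.8]
gripper_width: 0.609
grasp_force: 4.7
```

```bash
python3 - <<'E'
from h import *
f=grab('wrist','w3'); t=grab('top','top3'); s=grab('scene','sc3'); st=sensors.get_state(); print(st['position'],st['eef_rot'])
hsv=cv2.cvtColor(t['img'],cv2.COLOR_RGB2HSV); b=((hsv[...,0]>15)&(hsv[...,0]<35)&(hsv[...,1]>90)); b[:215]=0;b[290:]=0;b[:,270:340].sum(); b[:,:265]=0;b[:,345:]=0
n,l,q,ce=cv2.connectedComponentsWithStats(b.astype(np.uint8)); k=1+q[1:,4].argmax(); c,r=cv2.minEnclosingCircle(max(cv2.findContours((l==k).astype(np.uint8),0,1)[0],key=cv2.contourArea)); print('bush top',c,r,ray(t,c,34)[0])
P=cloud(t); z=P[...,2]; m=(z>18)&(z<27)&(np.hypot(P[...,0]-577,P[...,1]-155)<68)
q=P[m][:,:2].astype(np.float32); print('pan rim',len(q),cv2.minEnclosingCircle(q)); m=(z>30)&(z<38)&(np.hypot(P[...,0]-577,P[...,1]-155)<60); print('bush depth',P[m].mean(0), m.sum())
o=np.hstack([cv2.resize(f['img'][:,:,::-1],(400,300)),cv2.resize(s['img'][150:390,130:450,::-1],(400,300))]); cv2.imwrite('pics/c4.png',o)
E
```

```text
[469.12057263 383.52888589 184.17774483] [-6.09892184e-01 -3.08065344e+00  1.76709865e-03]
bush top (301.17327880859375, 252.6287078857422) 6.731837749481201 [563.93127292 159.02650351  34.        ]
pan rim 410 ((574.4498291015625, 153.60987854003906), 65.12499237060547)
bush depth [564.27207165 160.35153755  33.09631378] 79
```

View pics/c4.png

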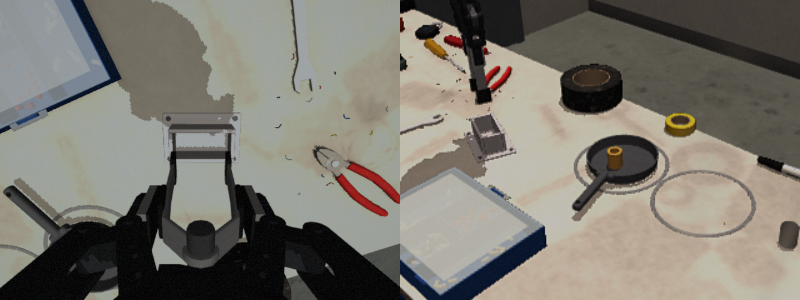

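The tongs are held upright and clear of the stand (jaws at (205,165) in the left half). The pan and bush are unchanged. Moving over the bush at about (564,159.5).

Request:
jog_arm --moves "0.22 0.04 -0.1 0 0;0.22 0.08 -0.2 0 0;0.22 0.12 -0.28 0 0;0.22 0.13 -0.3 0 0;0.22 0.13 -0.3 0 0;0.22 0.13 -0.3 0 0;0.22 0.13 -0.3 0 0;0.22 0.13 -0.3 0 0;0.22 0.12 -0.28 0 0;0.22 0.12 -0.2 0 0;0.22 0.08 -0.14 0 0;0.22 0.05 -0.07 0 0;0.22 0.03 -0.03 0 0;0.22 0 0 0 0;0.22 0 0 0 0;0.22 0 0 0 0;0.22 0 0 0 0"

```text
clock: 13.58
position: [572.3, 160.7, 185.1]
eef_rot: [-0.608, -3.082, -0.0]
force: [0.2, -0.1, -1.5]
gripper_width: 0.612
grasp_force: 4.7
```

Request:
jog_arm --moves "0.22 -0.05 -0.008 -0.1 0;0.22 -0.05 -0.007 -0.2 0;0.22 0 0 -0.15 0;0.22 0 0 -0.1 0;0.22 0 0 -0.05 0;0.22 0 0 0 0;0.22 0 0 0 0;0.22 0 0 0 0"

```text
clock: 14.25
position: [565.4, 158.9, 137.9]
eef_rot: [0.61, 3.08, 0.001]
force: [-0.3, 0.2, -1.4]
gripper_width: 0.611
grasp_force: 4.7
```

```bash
python3 - <<'E'
from h import *
st=sensors.get_state(); print(st['position'],st['eef_rot'])
f=grab('wrist','w4'); s=grab('scene','sc4')
o=np.hstack([cv2.resize(f['img'][180:480,140:500,::-1],(440,367)),cv2.resize(s['img'][200:350,280:430,::-1],(367,367))[:,:360]]); cv2.imwrite('pics/c5.png',o)
for n,F in(('w',f),('s',s)):
    P=cloud(F); z=P[...,2]
    m=(z>52)&(z<74)&(np.hypot(P[...,0]-565,P[...,1]-160)<55)&(F['range_z']>0); q=P[m][:,:2].astype(np.float32); print(n,len(q),cv2.minAreaRect(q),np.percentile(z[m],[0,2,98]))
    h=cv2.cvtColor(F['img'],cv2.COLOR_RGB2HSV); b=(h[...,0]>10)&(h[...,0]<32)&(h[...,1]>110)&(z>5)&(z<38)&(np.hypot(P[...,0]-565,P[...,1]-160)<30); q=P[b]; print(' bush',len(q),q.min(0),q.max(0))
E
```

```text
[565.42529385 158.87344574 137.88559718] [6.09516617e-01 3.08047358e+00 1.00267355e-03]
w 238 ((564.6835327148438, 158.48902893066406), (55.57584762573242, 22.946758270263672), 67.48908996582031) [54.35506993 55.87346337 73.557394  ]
 bush 1477 [550.59930974 142.42917188   5.03436239] [587.23394349 170.53128348  37.0616013 ]
s 171 ((565.5221557617188, 155.9432373046875), (59.136810302734375, 24.940780639648438), 67.3916015625) [53.32872806 55.02841589 73.32215294]
 bush 187 [549.59103345 140.95683076   5.00111511] [576.56504549 168.53446942  36.63407519]
```

View pics/c5.png

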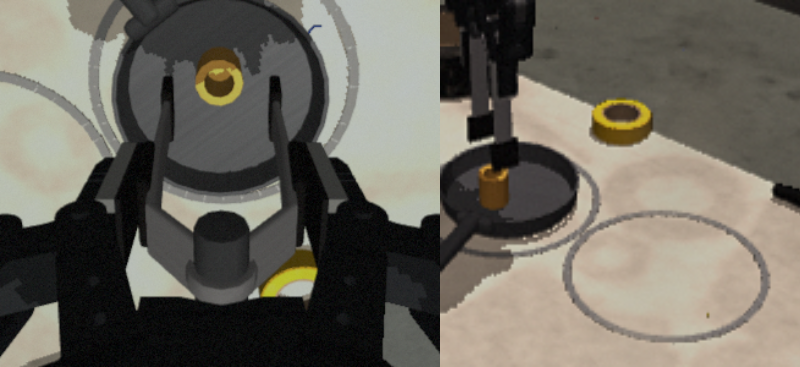

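The wrist crop shows the bush's top at (220,85), between the jaw tips at (168,100) and (276,100). I'm checking the offset numerically before going down.

```bash
python3 - <<'E'
from h import *
f=load('w4'); P=cloud(f); h=cv2.cvtColor(f['img'],cv2.COLOR_RGB2HSV)
b=(h[...,0]>10)&(h[...,0]<32)&(h[...,1]>90)&(P[...,2]>31)&(P[...,2]<37)&(np.hypot(P[...,0]-565,P[...,1]-160)<30)
q=P[b][:,:2].astype(np.float32); print(len(q),cv2.minEnclosingCircle(q),cv2.minAreaRect(q),np.median(P[b][:,2]))
print(ray(f,(320,249.5),34))
E
```

```text
802 ((563.6557006835938, 157.68231201171875), 13.133872032165527) ((563.8506469726562, 157.84814453125), (24.824630737304688, 25.48749351501465), 67.08135223388672) 35.06965763779727
[[565.93947637 157.64260896  34.        ]]
```

Request:
jog_arm --moves "0.22 -0.01 0 -0.05 0;0.22 0 0 -0.1 0;0.22 0 0 -0.12 0;0.22 0 0 -0.1 0;0.22 0 0 -0.08 0;0.22 0 0 -0.05 0;0.22 0 0 -0.025 0;0.22 0 0 0 0;0.22 0 0 0 0;0.22 0 0 0 0"

```text
clock: 15.18
position: [564.4, 158.7, 95.5]
eef_rot: [0.61, 3.081, 0.001]
force: [-0.3, -0.4, -0.3]
gripper_width: 0.607
grasp_force: 4.7
```

Request:
jog_arm --moves "0.18 0 0 0 0;0.14 0 0 0 0;0.1 0 0 0 0;0.07 0 0 0 0;0.04 0 0 0 0;0.02 0 0 0 0;0 0 0 0 0;-0.1 0 0 0 0;-0.2 0 0 0 0;-0.3 0 0 0 0;-0.3 0 0 0 0;-0.3 0 0 0 0;-0.3 0 0 0 0;-0.3 0 0 0 0" --grip_force 42

```text
clock: 16.35
position: [564.1, 158.6, 95.3]
eef_rot: [0.61, 3.081, 0.0]
force: [-0.3, -2.1, 1.3]
gripper_width: 0.504
grasp_force: 43.0
```

Request:
jog_arm --moves "-0.3 0 0 0.03 0;-0.3 0 0 0.06 0;-0.3 0 0 0.1 0;-0.3 0 0 0.12 0;-0.3 0 0 0.15 0;-0.3 0 0 0.15 0;-0.3 0 0 0.15 0;-0.3 0 0 0.12 0;-0.3 0 0 0.08 0;-0.3 0 0 0.05 0;-0.3 0 0 0.02 0;-0.3 0 0 0 0;-0.3 0 0 0 0;-0.3 0 0 0 0;-0.3 0 0 0 0;-0.3 0 0 0 0;-0.3 0 0 0 0"

```text
clock: 17.77
position: [563.8, 158.6, 177.1]
eef_rot: [-0.61, -3.081, 0.0]
force: [-0.5, 0.6, -1.4]
gripper_width: 0.506
grasp_force: 42.9
```

```bash
python3 - <<'E'
from h import *
st=sensors.get_state(); print(st['position'],st['gripper_width'],st['grasp_force'])
f=grab('wrist','w5'); s=grab('scene','sc5')
P=cloud(s); h=cv2.cvtColor(s['img'],cv2.COLOR_RGB2HSV); b=(h[...,0]>8)&(h[...,0]<32)&(h[...,1]>110)&(np.hypot(P[...,0]-565,P[...,1]-158)<35)&(s['range_z']>0)
print('bush z',b.sum(),np.percentile(P[b][:,2],[2,98]))
o=np.hstack([cv2.resize(f['img'][180:480,140:500,::-1],(440,367)),cv2.resize(s['img'][180:330,280:430,::-1],(367,367))[:,:360]]); cv2.imwrite('pics/c6.png',o)
E
```

```text
[563.77589999 158.6261297  177.13508592] 0.505860906768119 42.94688701629639
bush z 101 [ 89.24421196 246.25127932]
```

View pics/c6.png

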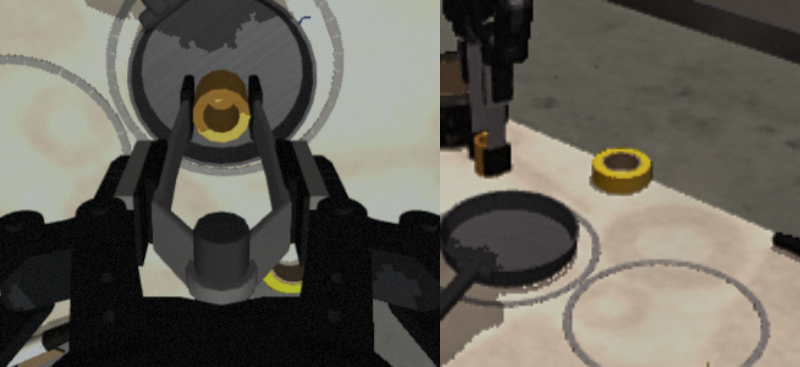

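The bush is held between both jaws (wrist crop (222,115), scene crop (485,153)) above the pan, with its lower end about 88 mm up. The pan is flat inside the ring. Handing in.

```bash
python3 -c "
from h import *
print(workorder.job_done())"
```

```text
the job is handed in; nothing more can be done
None
```

The job is handed in, though no verdict came back: the pan was slid into the empty ring and let go, and the tongs hold the brass bush still over it, about 88 mm above the bench, at about 18 s of the 58 s allowed.

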